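Load a reference plug and hold the reader's spring carriage at the sight

TASK

Take the tall plug from the pocket tray and stand it in the pocket of the reader's carriage, while the carriage is at home. Then grip the carriage's upright tab and draw the carriage out against its spring until the plug stands under the middle of the sight hole in the white bridge, and finish like that: still gripping the tab and holding the carriage still at this place, without letting go. Leave the two short plugs in the tray, and do not disturb the vial, bottle and pot.

Things in the scene. Friction and masses are not known exactly. Their poses are not given: they have to be found in the camera images.
- reader: fixed grey base plate 275 x 96 mm, top 12 mm above the worktop, with two low dark rails along it (6 mm wide, 54 mm apart, tops 22 mm up) and a white spring housing (30 x 80 mm, top 46 mm up) across its far end. Origin on the worktop; x runs along the rails, away from the robot, to the housing (near face at x = +113 mm); z up. Place and yaw vary
- carriage: aluminium carriage between the rails: 42 mm wide, x -125 to +20 mm, top 22.5 mm above the worktop; origin under its pocket's centre, 12.5 mm above the worktop; axes as the reader's. Home: origin at reader x = +75 mm. It slides only along reader -x (toward the robot), up to 80 mm, against a spring: 4 N at home plus 1 N per 10 mm of pull. Let go, it springs back
- seat (a point): centre of the floor of the round pocket in the carriage, 13.5 mm above the worktop; the pocket is 20 mm wide and 9 mm deep, its rim chamfered by 2 mm. The nearest edge of the bridge is at least 35 mm from the pocket's centre when the carriage is home
- tab (a point): grip point on the carriage's upright black pull tab: 12 mm thick (carriage x), 28 mm wide (carriage y), from the carriage top to 57.5 mm above the worktop; the point is mid thickness and width, 12 mm below its top (45.5 mm above the worktop), 105 mm from the pocket's centre toward the robot (carriage -x)
- sight (a point): centre of the sight hole (12 mm, black rim 18 mm across) of the fixed white bridge over the track, at the bridge's underside, 45 mm above the worktop; axes as the reader's. Bridge: 20 mm along the track, 88 mm across, legs' inner faces 70 mm apart, top 52 mm, rim 58 mm above the worktop. It stands 45 to 60 mm from the home pocket toward the robot; a plug in the pocket passes 5 mm below it
- tray: grey pocket tray, 95 (x) x 140 (y) x 14 mm, fixed. Origin at the centre of its underside on the worktop, z up. Six round pockets, 20 mm wide, 9 mm deep, in two rows at x = -20 and +20 mm, y = -42, 0 and +42 mm. Three hold plugs, never two side by side; which one holds the tall plug varies. Tall fixed equipment stands left of the work (x > 0.44, y > 0.12 m) and behind it (x > 0.74 m)
- tall_plug_center (a point): centre (half-way up) of the tall plug: white ceramic cylinder standing upright, 16 mm in diameter, 26 mm tall, 15 g (10 to 21 g). In the tray its foot is 5 mm and its top 31 mm above the worktop, so 17 mm of it stand out of the tray
- tall_plug: the tall plug itself; origin at the centre of its foot
- short_plug_1_center (a point): centre of a short plug: same diameter, 16 mm tall, standing 7 mm out of the tray. To be left there
- short_plug_2_center (a point): centre of the other short plug, the same. To be left there
- control_vial: small white vial with a red cap, 24 mm wide, 45 mm tall, bystander, origin under its foot
- stain_bottle: brown bottle with a black cap, 48 mm wide, 104 mm tall, bystander, origin under its foot
- sample_pot: white pot with a white lid, 45 mm wide, 48 mm tall, bystander, origin under its foot

How it is judged (in metres and radians):
On the way:
1. the tall plug stands in the pocket of the carriage, let go, the carriage still at home (horizontal distance between tall_plug_center and seat below 0.004 m and z of tall_plug_center in the frame of carriage between 0.01 and 0.018 m and angle between tall_plug_center's own z axis and vertical below 0.2 rad and contact force between each of the arm, the fingers and tall_plug below 0.1 N and x of seat in the frame of reader above 0.07 m), for 0.2 s.
At the end, for the whole second after the job is handed in: the tall plug stands upright in the carriage's pocket (within 4 mm of its centre, on its floor, untouched by the robot), the pocket's centre is within 6 mm of the sight hole's centre along the track, and the fingers hold the carriage there (more than 2 N of contact, slower than 10 mm/s) (horizontal distance between tall_plug_center and seat below 0.004 m and z of tall_plug_center in the frame of carriage between 0.01 and 0.018 m and angle between tall_plug_center's own z axis and vertical below 0.2 rad and contact force between each of the arm, the fingers and tall_plug below 0.1 N and x of seat in the frame of sight between -0.006 and 0.006 m and contact force between the fingers and carriage above 2 N and linear speed of carriage below 0.01 m/s); the arm keeps its last pose, push and grip.
It fails at once if a short plug is moved by more than 10 mm (distance of any of short_plug_1_center, short_plug_2_center from where it was at the start of the episode above 0.01 m).
It fails at once if the vial, the bottle or the pot is moved by more than 20 mm (distance of any of control_vial, stain_bottle, sample_pot from where it was at the start of the episode above 0.02 m).
It also fails if it takes over 58 s, if anything falls off the work surface, if the arm or the gripper's body presses on something with over 40 N, if the wrist force passes 120 N, or if a joint passes its speed limit or range.

ROBOT

A 6-joint arm with a two-finger parallel gripper is mounted at the origin on a cart in front of the work surface, level with it; the furniture and walls round the work are solid. World frame = base frame: x ahead of the robot, y to its left, z up, the work surface at z = 0. Lengths are in m, angles in degrees, forces in N, time in s.
With the tool pointing down it reaches from about 0.275 to 0.825 m from the base axis. Payload 4.9 kg.
Tool frame: the origin (TCP) lies between the finger pads; the fingertips stand 25 mm ahead of it and the grasp point (between the pads) lies 6 mm ahead of it; z points along the fingers, y is the direction in which the jaws open and shut (so a half turn about z gives the same grasp; the last joint's range is limited). The gripper opens to 85 mm and grips with 20 to 120 N. Pads are 22 mm wide; open, the fingers measure 114 mm over their backs; the gripper's body (76 mm by 85 mm) begins 54 mm behind the grasp point. The pads swing forward as they close: fully open they stand 13 mm farther back than shut.
Start: joints at [58.602, 18.69, -11.035, 60.275, 0, 82.311], TCP at [0.221, 0.504, 0.256] pointing down, gripper open.
Joint ranges: [-152.03, 152.03], [-55.5, 102.48], [-74.3, 77.21], [-110.64, 120.58], [-84.22, 78.4], [-180, 180]. Speed limits (degrees/s): [147.25, 147.25, 180, 180, 180, 180].

INTERFACE

Orientations are given as a 3x3 rotation matrix whose columns are the frame's x, y, z axes.
In Python, from cell import ctrl gives the robot as it stands.
- The arm moves only by the tool carry_out, never from a script. Its argument "increments" is a list of rows, each a list of 5 numbers: the shift along the tool's x, y, z in mm, then the turn about the tool's z in rad, then the closure, from -1 (fully open) to 1 (shut), so that 0 is half open. A call has exactly 10 rows; each row is the pose to reach, as a shift and turn from the pose commanded when the call began, along the tool's axes at that moment; what a row does not reach only later rows make up. A row lasts 1/12 s, in which the tool goes at most 41.7 mm and 7.16 degrees, less where a joint would pass 70% of its speed; a pose out of reach is approached as far as the arm can. A call with a gripper value outside its range is refused whole. The fingers move at their own pace and stop on an object; the grip force is fixed at half the most. Time passes only in rows, so rows that repeat a pose let the fingers close, or fill a call up. It gives the time, the measured TCP pose, the force and the opening at its end, in the units of the state.
- ctrl.get_obs(): the state, without advancing time (a new reading comes with each control period).
- ctrl.grab_frame(name): name is "scene" or "top" or "wrist"; returns a dict with "frame" (400x640x3 uint8, red, green, blue), "depth" (400x640 float32, m along the optical axis (not along the pixel's ray), 0 where there is no reading), "fx", "fy", "cx", "cy" (pixels), "distortion" ([k1, k2, p1, p2, k3] as OpenCV has them; the pictures are not rectified), "cam_to_world" (4x4, takes a point from camera to world coordinates); the wrist camera has in their place "T_tool_cam" (4x4, takes a point from camera to tool coordinates, whose origin is the TCP and whose axes are the flange's). Camera axes: x right, y down, z forward; pixel columns grow to the right and rows downward; lengths in m; the calibration is good to about 2 mm. A picture is of the moment at which its call begins: read the wrist's pose just before it.
- ctrl.hand_in(): hands the job in, once; it reports no verdict.
The state is a dict: "clock": time; "q": joint angles; "dq": joint speeds; "tau": joint torques, N m; "eef_pos": TCP position; "eef_rot": TCP orientation; "force": force on the tool from outside, world axes, zero at the start; "ft_torque": the same for the moment, N m; "width": finger opening in m.
Only numpy, scipy, OpenCV 4.12 (cv2) and the standard library are available. Lean on these libraries where they do the work, as an engineer would, in place of code of your own. Each camera call takes 0.05 s, during which the arm holds its last target.

## Working session

There is one attempt and no reset: what is moved stays moved. The work goes in short steps, Python scripts to look and compute and a tool call to move; the robot and the scene stay as the last step left them, time stands still between calls to the robot, and variables do not carry over. Pictures are saved under pics/ and viewed, and the job is handed in when it is done.

Besides the shell and the picture viewer there is one more tool, called after ">>>" as name([rows], argument=value, ...), one row to a line, values as JSON. carry_out: Moves the arm, as the interface text tells. Its arguments: {"type":"object","properties":{"increments":{"type":"array"}},"required":["increments"]}

```bash
mkdir -p pics; ls
python3 - <<'E'
from cell import ctrl
import cv2, numpy as np, pickle
o=ctrl.get_obs()
for k,v in o.items(): print(k,np.round(v,4).tolist())
for n in ["scene","top","wrist"]:
    f=ctrl.grab_frame(n); pickle.dump((o,f),open(f'pics/{n}0.pkl','wb'))
    cv2.imwrite(f'pics/{n}0.png',f['frame'][:,:,::-1])
    print(n,f['fx'],f['fy'],f['cx'],f['cy'],f['distortion'],np.round(f.get('cam_to_world',f.get('T_tool_cam')),4).tolist())
E
```

```text
pics
clock 0.0
q [58.6021, 18.7343, -11.0941, 60.2733, -0.0006, 82.3096]
dq [-0.0215, 0.0197, 0.0412, -0.007, -0.048, 0.0083]
tau [-0.0007, -44.3401, 26.2438, 0.0156, -0.0002, 0.0]
eef_pos [0.2209, 0.5031, 0.2555]
eef_rot [[-0.9156, 0.4021, -0.0009], [0.4021, 0.9156, -0.0015], [0.0002, -0.0018, -1.0]]
force [-0.2258, 0.2169, 0.1718]
ft_torque [-0.0311, -0.0247, 0.0109]
width 0.0858
scene 398.110190628065 398.110190628065 317.80832110918834 199.78840306357148 [-0.07608846  0.          0.          0.          0.        ] [[0.7185, -0.4854, 0.4981, 0.0888], [-0.6955, -0.5099, 0.5063, -0.5541], [0.0082, -0.7102, -0.7039, 0.6999], [0.0, 0.0, 0.0, 1.0]]
top 439.9157377456527 439.9157377456527 321.74015682988176 196.80062969799886 [-0.04901554  0.          0.          0.          0.        ] [[0.0266, -0.9918, 0.1249, 0.4029], [-0.9996, -0.0251, 0.0139, -0.1294], [-0.0107, -0.1252, -0.9921, 1.2159], [0.0, 0.0, 0.0, 1.0]]
wrist 322.9903418742827 322.9903418742827 318.75576688334104 198.04011654167903 [-0.04516926  0.          0.          0.          0.        ] [[0.0008, -0.9466, -0.3225, 0.0835], [1.0, 0.0005, 0.0011, -0.0015], [-0.0009, -0.3225, 0.9466, -0.1171], [0.0, 0.0, 0.0, 1.0]]
```

View pics/scene0.png

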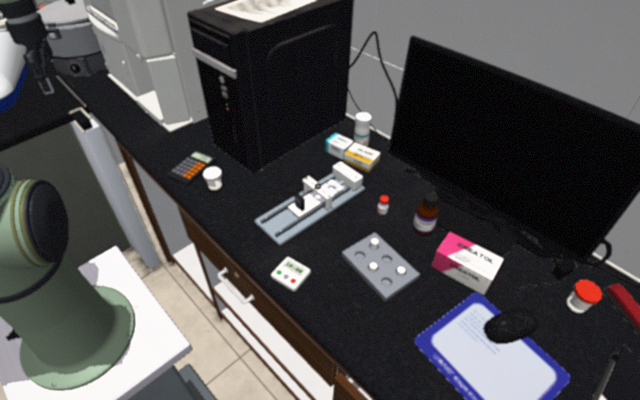

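View pics/top0.png

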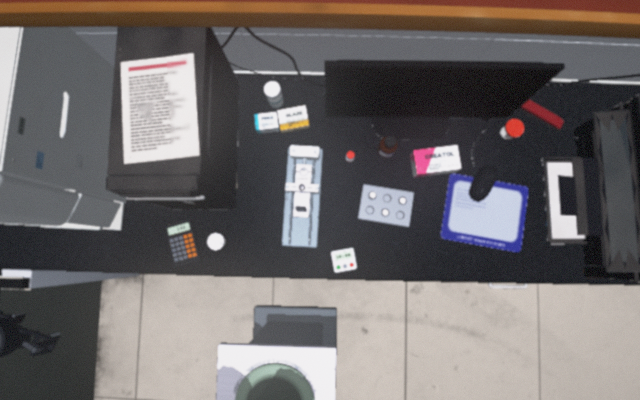

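View pics/wrist0.png

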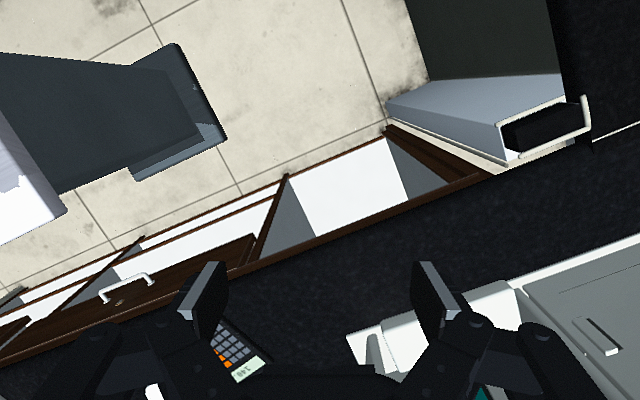

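The scene view shows the reader at about (310,205), the tray at (380,265), the vial at (383,204), the bottle at (427,213) and the pot at (212,179). In the top view the tray is at (386,204) and the reader at (302,195). Next I'll zoom in and get rough positions.

```bash
cat > h.py <<'E'
import cv2, numpy as np, pickle
from scipy.spatial.transform import Rotation
def load(n): return pickle.load(open(f'pics/{n}.pkl','rb'))
def T(o,f):
    if 'cam_to_world' in f: return np.array(f['cam_to_world'])
    M=np.eye(4); M[:3,:3]=o['eef_rot']; M[:3,3]=o['eef_pos']
    return M@np.array(f['T_tool_cam'])
def ray(o,f,px):
    K=np.array([[f['fx'],0,f['cx']],[0,f['fy'],f['cy']],[0,0,1.]])
    u=cv2.undistortPoints(np.array(px,float).reshape(-1,1,2),K,np.array(f['distortion'],float)).reshape(-1,2)
    M=T(o,f); d=np.c_[u,np.ones(len(u))]@M[:3,:3].T
    return M[:3,3],d
def plane(o,f,px,z):
    c,d=ray(o,f,px); s=(z-c[2])/d[:,2]; return c+d*s[:,None]
def proj(o,f,P):
    K=np.array([[f['fx'],0,f['cx']],[0,f['fy'],f['cy']],[0,0,1.]])
    M=np.linalg.inv(T(o,f)); p=np.array(P,float).reshape(-1,3)@M[:3,:3].T+M[:3,3]
    return cv2.projectPoints(p,np.zeros(3),np.zeros(3),K,np.array(f['distortion'],float))[0].reshape(-1,2)
def snap(n,name):
    from cell import ctrl
    o=ctrl.get_obs(); f=ctrl.grab_frame(n); pickle.dump((o,f),open(f'pics/{name}.pkl','wb'))
    cv2.imwrite(f'pics/{name}.png',f['frame'][:,:,::-1]); return o,f
E
python3 - <<'E'
from h import *
o,f=load('top0')
im=f['frame'][:,:,::-1]
cv2.imwrite('pics/top0z.png',cv2.resize(im[135:255,270:430],None,fx=5,fy=5,interpolation=cv2.INTER_CUBIC))
o2,f2=load('scene0')
cv2.imwrite('pics/scene0z.png',cv2.resize(f2['frame'][150:310,250:450,::-1],None,fx=4,fy=3.75 if 0 else 3.7,interpolation=cv2.INTER_CUBIC))
for nm,px,z in [('pot',(216,241),.048),('vial',(350,155),.045),('bottle',(388,140),.104),('tray',(386,204),.014),('reader near end',(300,246),.012),('housing',(305,152),.046),('sight',(302,187),.055),('tab',(301,211),.057),('whitebox tl',(343,260),.01),('creatol',(436,160),.05)]:
    print(nm,np.round(plane(o,f,px,z)[0],3))
E
```

```text
pot [0.425 0.165 0.048]
vial [ 0.667 -0.187  0.045]
bottle [ 0.696 -0.281  0.104]
tray [ 0.539 -0.29   0.014]
reader near end [ 0.418 -0.057  0.012]
housing [ 0.672 -0.064  0.046]
sight [ 0.574 -0.06   0.055]
tab [ 0.51  -0.059  0.057]
whitebox tl [ 0.383 -0.175  0.01 ]
creatol [ 0.658 -0.419  0.05 ]
```

View pics/top0z.png

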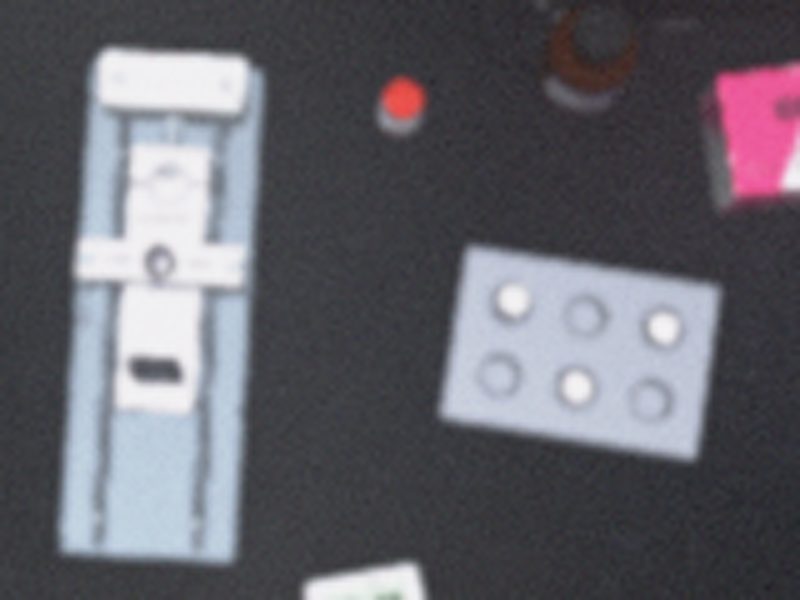

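View pics/scene0z.png

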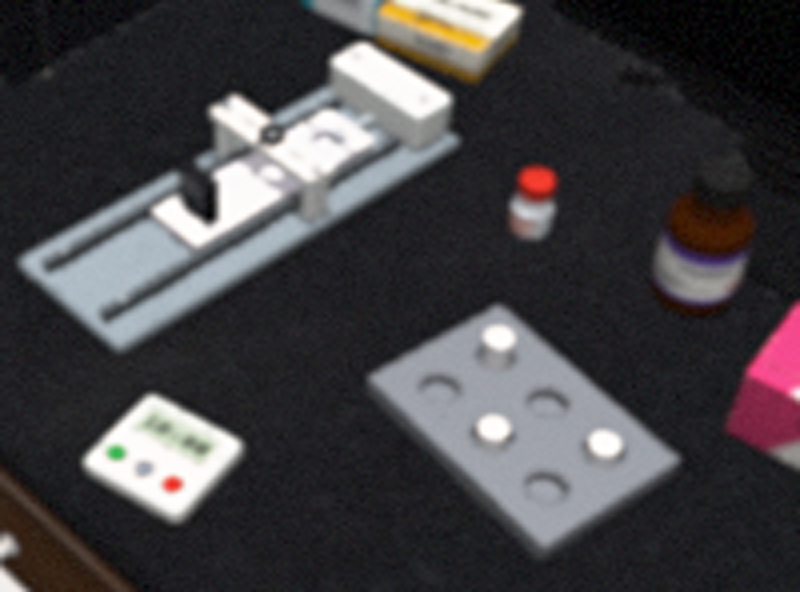

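The tall plug sits in the tray's far-left pocket, at about (372,195) in the top view. It shows a visibly taller side in the scene view, at (499,345) of the zoomed picture. Now rough world coordinates and the move toward it.

Run:
```python
from h import *
o,f=load('top0')
z=lambda x,y:(270+(x+.5)/5-.5,135+(y+.5)/5-.5)
for nm,px,h in [('tall',z(513,299),.031),('s far right',z(664,328),.021),('s near',z(576,388),.021),('tray TL',z(466,246),.014),('TR',z(720,287),.014),('BL',z(441,417),.014),('BR',z(695,459),.014),
  ('base BL',z(61,552),.012),('BR',z(235,562),.012),('pocket',z(168,183),.0225),('sight',z(160,263),.058),('tab',z(155,370),.0575),('hous L',z(99,52),.046),('hous R',z(248,60),.046),('timer TL',z(303,578),.015),('timer TR',z(415,562),.015)]:
    print(nm,np.round(plane(o,f,px,h)[0]*1000))
o=load('wrist0')[0]
R=o['eef_rot'];p=o['eef_pos']
for t in [(.33,.0,.25),(.50,-.24,.22)]: print(np.round(R.T@(np.array(t)-p)*1000))
```

```text
tall [ 562. -250.   31.]
s far right [ 550. -333.   21.]
s near [ 515. -286.   21.]
tray TL [ 593. -225.   14.]
TR [ 574. -365.   14.]
BL [ 498. -213.   14.]
BR [ 479. -352.   14.]
base BL [419.  -7.  12.]
BR [ 417. -102.   12.]
pocket [623. -60.  22.]
sight [573. -59.  58.]
tab [516. -58.  58.]
hous L [690. -21.  46.]
hous R [ 688. -102.   46.]
timer TL [ 409. -139.   15.]
timer TR [ 419. -200.   15.]
[-302. -417.    6.]
[-554. -568.   36.]
```

>>> carry_out([
  [-23,-32,0,-0.03,-0.5],
  [-46,-64,0,-0.06,0],
  [-70,-96,0,-0.09,0],
  [-93,-128,0,-0.12,0],
  [-116,-160,0,-0.15,0],
  [-139,-192,0,-0.18,0],
  [-162,-225,0,-0.21,0],
  [-186,-257,0,-0.24,0],
  [-209,-289,0,-0.27,0],
  [-232,-321,0,-0.3,0],
])

```text
clock: 0.98
eef_pos: [0.3042, 0.1147, 0.2564]
eef_rot: [[-0.994, 0.111, 0.001], [0.111, 0.994, 0.0], [-0.001, 0.0, -1.0]]
force: [1.4, -0.6, 0.3]
width: 0.0426
```

Run:
```python
from h import *
from cell import ctrl
o=ctrl.get_obs();R=o['eef_rot'];p=o['eef_pos'];print(o['clock'],p,R,o['width'],o['q'])
for t in [(.40,-.12,.23),(.50,-.24,.2)]: print(np.round(R.T@(np.array(t)-p)*1000))
```

```text
0.9833 [0.30420398 0.11472442 0.25635166] [[-9.93789033e-01  1.11278727e-01  6.34981301e-04]
 [ 1.11278785e-01  9.93789228e-01  5.67059375e-05]
 [-6.24727412e-04  1.27013686e-04 -9.99999797e-01]] 0.042578968176941186 [ 7.58034973e+00 -6.07030146e+00 -3.94786193e+01  5.65551898e+01
 -1.57873325e-03  1.39693854e+01]
[-121. -223.   26.]
[-234. -331.   56.]
```

>>> carry_out([
  [-22,-37,3,-0.01,0],
  [-46,-71,8,-0.02,0],
  [-70,-105,14,-0.03,0],
  [-94,-139,20,-0.04,0],
  [-118,-173,27,-0.05,0],
  [-142,-207,34,-0.06,0],
  [-166,-241,41,-0.07,0],
  [-190,-274,48,-0.08,0],
  [-213,-305,54,-0.08,0],
  [-234,-331,56,-0.08,0],
])

```text
clock: 1.82
eef_pos: [0.4997, -0.2415, 0.1988]
eef_rot: [[-0.999, 0.035, -0.001], [0.035, 0.999, 0.0], [0.001, 0.0, -1.0]]
force: [-0.1, 0.2, 0.2]
width: 0.0424
```

Run:
```python
from h import *
o,f=snap('wrist','w1'); print(o['clock'],o['eef_pos'],o['dq'])
```

```text
1.8167 [ 0.49965241 -0.24149343  0.19882237] [-17.77097386  35.65951691  50.74111741  15.27370157   0.68535977
 -18.04903386]
```

View pics/w1.png

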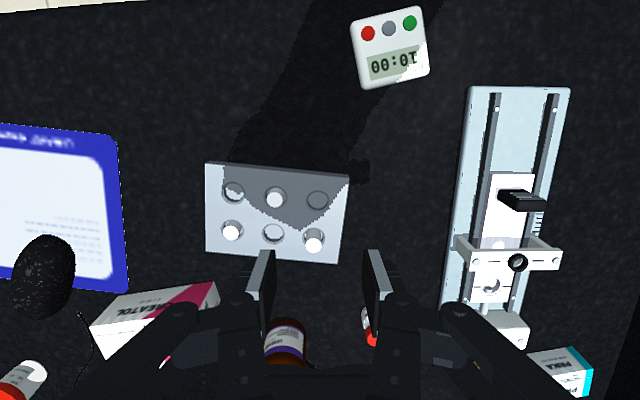

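>>> carry_out([
  [-5,0,5,0,0],
  [-15,0,12,0,0],
  [-25,0,20,0,0],
  [-30,0,30,0,0],
  [-30,0,30,0,0],
  [-30,0,30,0,0],
  [-30,0,30,0,0],
  [-30,0,30,0,0],
  [-30,0,30,0,0],
  [-30,0,30,0,0],
])

```text
clock: 2.7
eef_pos: [0.5294, -0.2401, 0.1708]
eef_rot: [[-0.999, 0.034, 0.001], [0.034, 0.999, -0.0], [-0.001, -0.0, -1.0]]
force: [0.1, -0.5, 0.6]
width: 0.0428
```

Run:
```python
from h import *
o,f=snap('wrist','w2'); print(o['clock'],o['eef_pos'],o['dq'])
cv2.imwrite('pics/w2z.png',cv2.resize(f['frame'][100:290,180:400,::-1],None,fx=3,fy=3,interpolation=cv2.INTER_CUBIC))
cv2.imwrite('pics/w2y.png',cv2.resize(f['frame'][50:400,420:620,::-1],None,fx=1.7*2.,fy=1.7,interpolation=cv2.INTER_CUBIC))
```

```text
2.7 [ 0.52938856 -0.24009969  0.17084855] [-0.23916301  0.26134856  0.06976524  0.03160105 -0.01796345 -0.05760799]
```

View pics/w2.png

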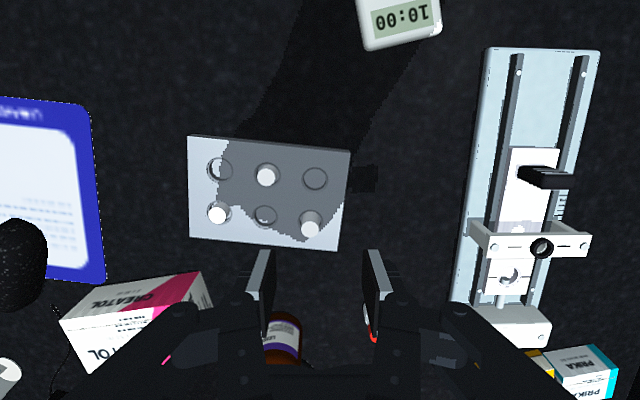

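View pics/w2z.png

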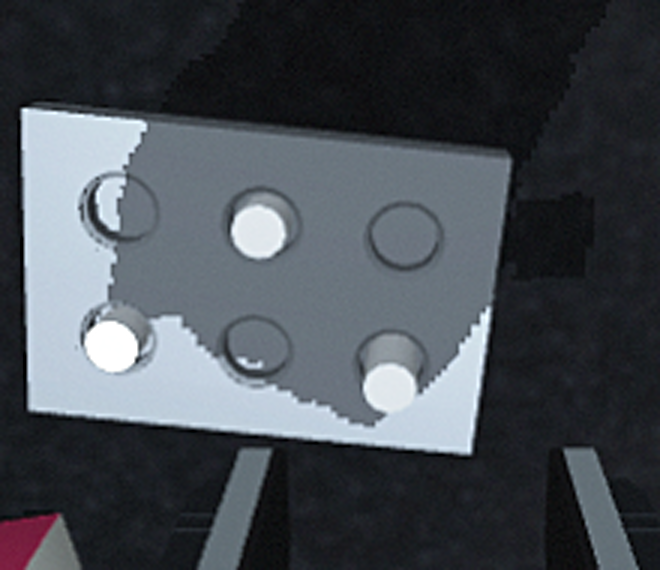

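The wrist view confirms the tall plug, whose top is at about (310,229). The short plugs are at (217,214) and (266,176). I'll measure the plug top and tray accurately by mask.

Run:
```python
from h import *
for n,wins in [('w2',[(290,210,335,245),(195,195,235,230),(250,162,280,190)]),]:
    o,f=load(n); g=f['frame'].astype(int)
    for (x0,y0,x1,y1),h in zip(wins,[.031,.021,.021]):
        sub=f['frame'][y0:y1,x0:x1].min(2)
        m=(sub>215).astype(np.uint8) if h==.031 else (sub>225).astype(np.uint8)
        k,l,s,c=cv2.connectedComponentsWithStats(m); i=1+np.argmax(s[1:,4])
        cs=max(cv2.findContours((l==i).astype(np.uint8),0,1)[0],key=len)
        ctr=cv2.minEnclosingCircle(cs); px=c[i]+[x0,y0]
        print(s[i],px,np.array(ctr[0])+[x0,y0],ctr[1],np.round(plane(o,f,[px],h)[0]*1000,1))
# top cam same for tall
o,f=load('top0')
for (x0,y0,x1,y1),h in zip([(365,188,381,203),(395,194,411,208),(377,205,393,220)],[.031,.021,.021]):
    sub=f['frame'][y0:y1,x0:x1].min(2).astype(float); w=np.clip(sub-205,0,None)
    yy,xx=np.mgrid[y0:y1,x0:x1]; px=(np.sum(w*xx)/w.sum(),np.sum(w*yy)/w.sum()); print('top',px,np.round(plane(o,f,[px],h)[0]*1000,1))
```

```text
[ 11  12  17  15 199] [309.50251256 228.98994975] [309.29999924 229.10000038] 8.300704002380371 [ 561.3 -250.2   31. ]
[ 13  12  18  17 226] [216.74778761 215.10619469] [216.58571434 215.3571434 ] 8.748113632202148 [ 549.6 -333.    21. ]
[  8   7  17  16 124] [265.72580645 176.14516129] [266.  176.5] 8.321758270263672 [ 515.3 -286.    21. ]
top (np.float64(372.3473154362416), np.float64(194.38926174496643)) [ 562.2 -250.    31. ]
top (np.float64(402.24253075571175), np.float64(200.12478031634447)) [ 549.8 -333.    21. ]
top (np.float64(384.9767857142857), np.float64(211.95892857142857)) [ 516.1 -286.    21. ]
```

```bash
cat >> h.py <<'E'
def delta(t,yaw=None):
    """t target TCP world m; yaw = wanted angle of tool x in deg. Returns shift mm in tool axes and turn."""
    from cell import ctrl
    o=ctrl.get_obs(); R=np.array(o['eef_rot']); p=np.array(o['eef_pos'])
    s=np.round(R.T@(np.array(t)-p)*1000,1)
    a=np.degrees(np.arctan2(R[1,0],R[0,0])); 
    tr=None if yaw is None else -np.radians((yaw-a+180)%360-180)
    print('clock',round(o['clock'],2),'p',np.round(p*1000,1),'tilt',np.round(R[:2,2]*1000,1),'ang',round(a,2),'w',round(o['width']*1000,1),'F',np.round(o['force'],1),'-> shift',s,'turn',tr)
E
python3 - <<'E'
from h import *
delta((.5617,-.2501,.040),178.5)
E
```

```text
clock 2.75 p [ 529.4 -240.2  170.8] tilt [ 0.6 -0.4] ang 178.05 w 43.0 F [ 0.2 -0.1  0.7] -> shift [-32.6  -8.8 130.8] turn -0.0077812426991061764
```

>>> carry_out([
  [-7,-2,10,0,0],
  [-15,-4,25,0,0],
  [-22,-6,42,0,0],
  [-29,-8,60,0,0],
  [-32.5,-8.8,75,0,0],
  [-32.5,-8.8,85,0,0],
  [-32.5,-8.8,90,0,0],
  [-32.5,-8.8,90,0,0],
  [-32.5,-8.8,90,0,0],
  [-32.5,-8.8,90,0,0],
])

```text
clock: 3.58
eef_pos: [0.562, -0.2502, 0.0812]
eef_rot: [[-0.999, 0.034, 0.001], [0.034, 0.999, -0.001], [-0.001, -0.001, -1.0]]
force: [0.4, -0.4, 0.6]
width: 0.0427
```

Run:
```python
from h import *
delta((.5617,-.2501,.040),178.5)
o,f=snap('wrist','w3')
cv2.imwrite('pics/w3z.png',f['frame'][150:400,180:460,::-1].repeat(2,0).repeat(2,1))
```

```text
clock 3.58 p [ 562.  -250.2   81.2] tilt [ 1.2 -0.7] ang 178.06 w 42.7 F [ 0.4 -0.4  0.6] -> shift [ 0.3  0.2 41.2] turn -0.00763471341786562
```

View pics/w3z.png

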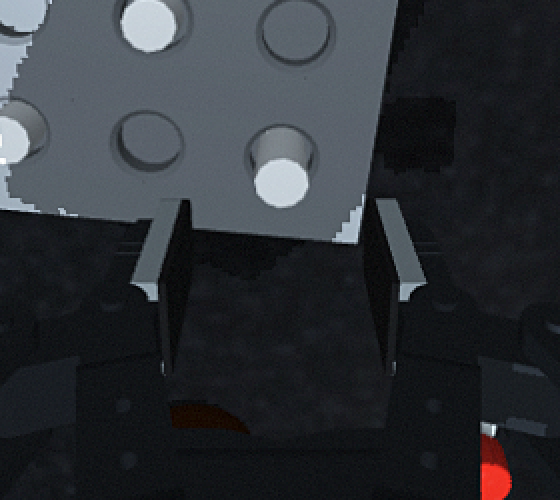

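The plug top sits at crop (281,183), centred between the fingers at columns 180 and 385. A quick re-measurement from this close view:

Run:
```python
from h import *
o,f=load('w3'); x0,y0,x1,y1=295,220,340,265
sub=f['frame'][y0:y1,x0:x1].min(2); m=(sub>190).astype(np.uint8)
k,l,s,c=cv2.connectedComponentsWithStats(m); i=1+np.argmax(s[1:,4]); px=c[i]+[x0,y0]
print(s[i],px,np.round(plane(o,f,[px],.031)[0]*1000,1))
```

```text
[ 13  10  26  23 458] [320.41484716 240.9650655 ] [ 561.1 -250.3   31. ]
```

>>> carry_out([
  [0,0,8,0,0],
  [0.4,0,18,0,0],
  [0.4,0,28,0,0],
  [0.4,0,36,0,0],
  [0.4,0,40,0,0],
  [0.4,0,41,0,0],
  [0.4,0,41,0,0],
  [0.4,0,41,0,0.3],
  [0.4,0,41,0,0.6],
  [0.4,0,41,0,1],
])

```text
clock: 4.47
eef_pos: [0.5617, -0.2502, 0.04]
eef_rot: [[-0.999, 0.034, 0.001], [0.034, 0.999, -0.001], [-0.001, -0.001, -1.0]]
force: [0.5, -0.6, -0.5]
width: 0.0131
```

>>> carry_out([
  [0,0,0,0,1],
  [0,0,0,0,1],
  [0,0,0,0,1],
  [0,0,0,0,1],
  [0,0,0,0,1],
  [0,0,0,0,1],
  [0,0,-3,0,1],
  [0,0,-8,0,1],
  [0,0,-14,0,1],
  [0,0,-20,0,1],
])

```text
clock: 5.3
eef_pos: [0.5608, -0.2497, 0.0595]
eef_rot: [[-0.999, 0.034, -0.001], [0.034, 0.999, 0.0], [0.001, 0.0, -1.0]]
force: [-0.4, -0.2, -0.3]
width: 0.0132
```

Run:
```python
from h import *
delta((.5617,-.2501,.15),178.5)
o,f=snap('wrist','w4')
cv2.imwrite('pics/w4z.png',f['frame'][150:400,180:460,::-1].repeat(2,0).repeat(2,1))
```

```text
clock 5.3 p [ 560.8 -249.7   59.5] tilt [-0.8  0.4] ang 178.06 w 13.2 F [-0.4 -0.2 -0.3] -> shift [ -0.8  -0.3 -90.5] turn -0.007633346018776512
```

View pics/w4z.png

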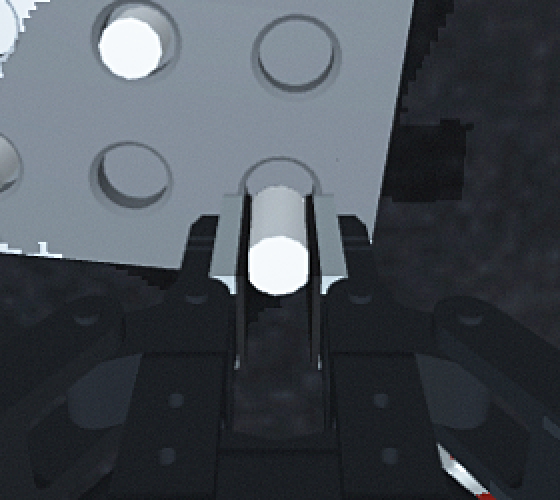

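The plug is held upright between the pads, with its top at crop (278,265). Next I'll measure the reader from the existing w2 view while planning the transfer.

View pics/w2y.png

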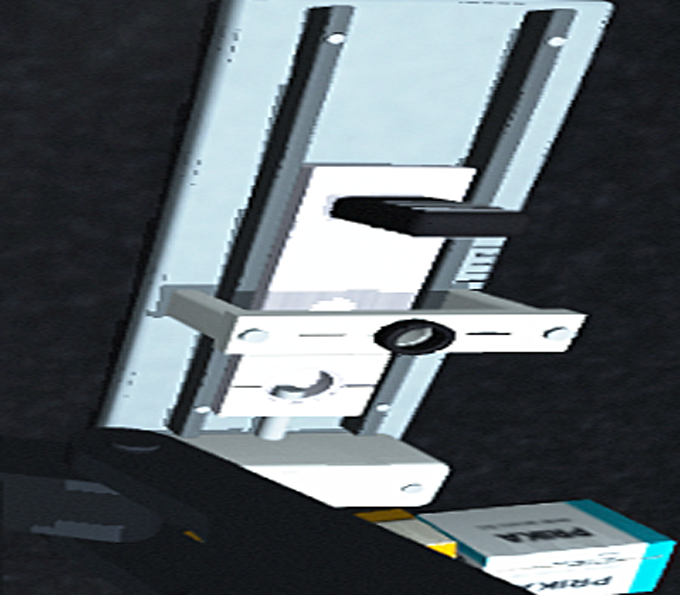

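Run:
```python
from h import *
o,f=load('w2')
for nm,px,h in [('pocket',(509.5,276),.0225),('sight',(542,247),.058),('near L corner of base',(487,48),.012),('near R',(601,52),.012)]:
    print(nm,np.round(plane(o,f,[px],h)[0]*1000,1))
o,f=load('w4'); print('held plug top',np.round(plane(o,f,[(319,282.5)],.0505)[0]*1000,1),o['eef_pos'])
delta((.545,-.06,.15),178.5)
```

```text
pocket [621.8 -59.6  22.5]
sight [572.  -60.7  58. ]
near L corner of base [ 418.1 -103.6   12. ]
near R [421.3  -7.   12. ]
held plug top [ 560.4 -250.7   50.5] [ 0.56083774 -0.249733    0.05952011]
clock 5.35 p [ 561.7 -250.2   60.9] tilt [ 1.2 -0.7] ang 178.06 w 13.5 F [ 0.8 -0.4 -0.1] -> shift [ 23.  189.5 -89.2] turn -0.007617808172451734
```

>>> carry_out([
  [0,0,-30,0,1],
  [-5,15,-65,0,1],
  [-10,45,-85,0,1],
  [-20,80,-89,0,1],
  [-30,115,-89,0,1],
  [-40,145,-89,0,1],
  [-48,168,-89,-0.007,1],
  [-51,184,-89,-0.007,1],
  [-51,188,-89,-0.007,1],
  [-51,188,-89,-0.007,1],
])

```text
clock: 6.18
eef_pos: [0.6184, -0.0626, 0.1484]
eef_rot: [[-1.0, 0.025, -0.0], [0.025, 1.0, -0.0], [0.0, -0.0, -1.0]]
force: [-0.8, 0.0, -0.5]
width: 0.0134
```

>>> carry_out([
  [0,0,0,0,1],
  [0,0,0,0,1],
  [0,0,0,0,1],
  [0,0,0,0,1],
  [0,0,0,0,1],
  [0,0,0,0,1],
  [0,0,0,0,1],
  [0,0,0,0,1],
  [0,0,0,0,1],
  [0,0,0,0,1],
])

```text
clock: 7.02
eef_pos: [0.6185, -0.0637, 0.1483]
eef_rot: [[-1.0, 0.027, 0.0], [0.027, 1.0, -0.0], [-0.0, -0.0, -1.0]]
force: [1.0, 0.9, 0.3]
width: 0.0134
```

Run:
```python
from h import *
delta((.622,-.06,.15),178.5)
o,f=snap('wrist','w5')
cv2.imwrite('pics/w5z.png',f['frame'][120:320,200:440,::-1].repeat(3,0).repeat(3,1))
```

```text
clock 7.02 p [618.5 -63.7 148.3] tilt [ 0. -0.] ang 178.47 w 13.4 F [1.  0.9 0.3] -> shift [-3.4  3.8 -1.7] turn -0.0005514899652592731
```

View pics/w5.png

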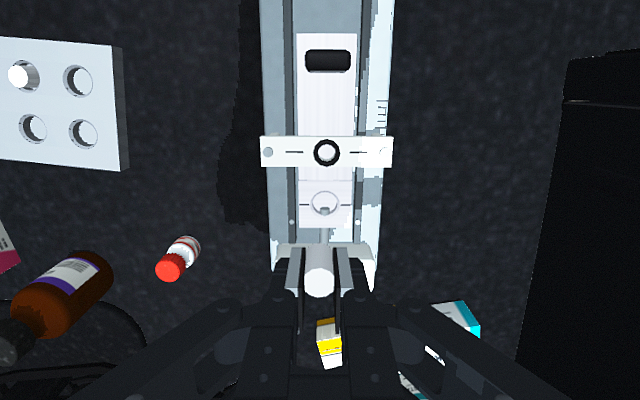

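View pics/w5z.png

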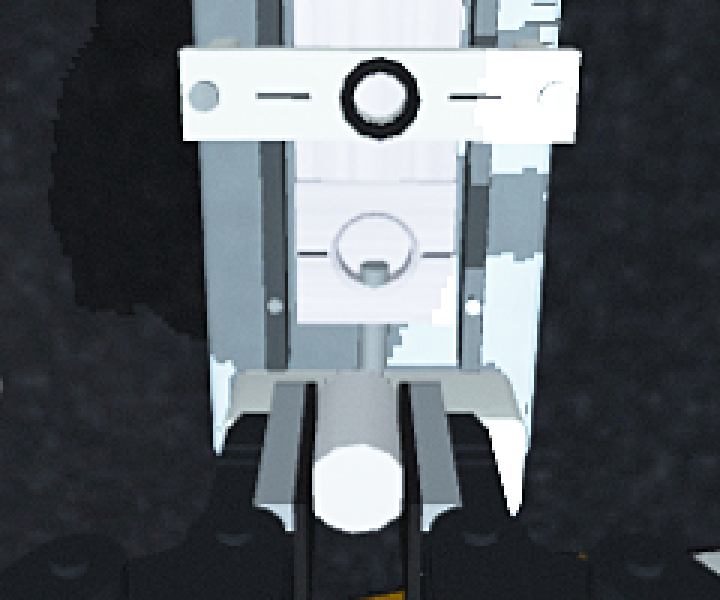

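The close view shows the pocket at about (324.8,203) and the sight ring at (326.7,152). The pocket index lines are at row ~204 and the held plug's top is at (319,282). Refining these now.

Run:
```python
from h import *
o,f=load('w5')
g=cv2.cvtColor(f['frame'],cv2.COLOR_RGB2GRAY)
# sight ring
sub=g[130:172,305:350]; m=(sub<90).astype(np.uint8); cs=max(cv2.findContours(m,cv2.RETR_EXTERNAL,cv2.CHAIN_APPROX_NONE)[0],key=len)
e=cv2.fitEllipse(cs); s=np.array(e[0])+[305,130]; print('ring',s,e[1], np.round(plane(o,f,[s],.058)[0]*1000,1))
# bridge underside? pocket: dark line
sub=g[183:222,298:356]; cv2.imwrite('pics/pk.png',cv2.resize(cv2.normalize(sub,None,0,255,cv2.NORM_MINMAX),None,fx=13,fy=13,interpolation=cv2.INTER_NEAREST))
for y in range(199,210): print(y,g[y,299:311],g[y,340:354])
# held plug top
sub=f['frame'][255:305,295:345].min(2); m=(sub>235).astype(np.uint8)
k,l,st,c=cv2.connectedComponentsWithStats(m); i=1+np.argmax(st[1:,4]); p=c[i]+[295,255]
print('plug',st[i],p,np.round(plane(o,f,[p],o['eef_pos'][2]-.009)[0]*1000,1),o['eef_pos'])
```

```text
ring [326.34094238 152.43206787] (25.09221839904785, 25.860618591308594) [574.1 -58.7  58. ]
199 [240 241 240 238 238 239 239 239 238 239 240 241] [242 241 241 241 240 241 241 241 241 242 248 211 174 134]
200 [240 241 238 239 239 238 238 239 239 239 241 232] [240 240 239 240 239 239 239 241 240 241 248 210 174 117]
201 [242 244 242 242 241 242 242 241 241 241 244 228] [239 241 241 241 240 241 240 240 240 243 248 211 176 116]
202 [250 250 249 250 250 250 249 250 249 247 248 227] [243 246 246 245 246 246 246 246 246 247 253 209 172 120]
203 [225 226 227 228 227 229 228 229 228 222 248 226] [248 243 242 243 243 243 245 242 244 243 245 186 169 120]
204 [130  66  66  64  64  68  66  64  63  55 213 219] [221 160 135 137 134 135 135 138 133 132 162 160 169 107]
205 [196 182 180 182 180 180 180 182 179 173 222 221] [183 127 121 123 123 121 124 123 122 117 198 232 191  92]
206 [246 252 251 251 250 250 251 251 251 250 246 228] [230 232 236 236 237 237 238 238 237 233 248 255 212  90]
207 [238 241 239 239 239 239 239 239 238 239 239 228] [241 243 244 244 243 244 244 243 243 242 242 253 209  88]
208 [235 238 235 236 236 235 236 236 235 236 237 230] [239 239 239 238 239 239 239 239 240 239 241 252 207  86]
209 [238 240 237 237 237 236 237 237 237 237 238 236] [239 239 239 239 239 239 239 239 239 238 241 253 206  86]
plug [ 10  13  29  29 691] [318.6845152 282.3617945] [618.  -64.8 139.3] [ 0.61850253 -0.06372132  0.14828785]
```

View pics/pk.png

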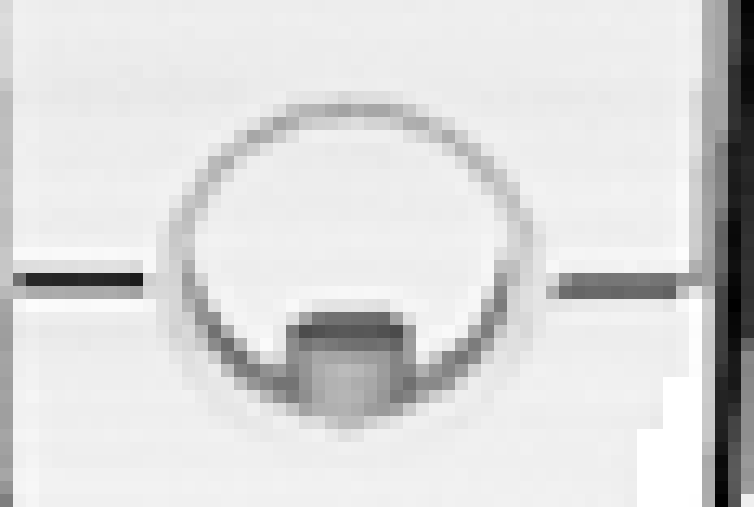

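Run:
```python
from h import *
o,f=load('w5')
p=plane(o,f,[(324.6,204.45),(304,204.3),(345,204.6),(297,204.3),(350.3,204.6)],.0225)*1000; print(np.round(p,1))
d=p[2]-p[1]; print('yaw',np.degrees(np.arctan2(-d[0],d[1]))) 
g=cv2.cvtColor(f['frame'],cv2.COLOR_RGB2GRAY)
# bridge outline and tab top
m=(g[128:176,250:400]>225).astype(np.uint8)
sub=g[40:82,298:360]; m=(sub<100).astype(np.uint8); cs=max(cv2.findContours(m,0,1)[0],key=cv2.contourArea); print('tab px',cv2.boundingRect(cs),cv2.minAreaRect(cs))
b=[(261,136),(391,136)]
# depth compare
D=f['depth']
for nm,(u,v) in dict(pocketrim=(304,208),bridge=(290,145),base=(282,200)).items():
    dd=D[v,u]; c,r=ray(o,f,[(u,v)]); 
    print(nm,np.round((c+r[0]*dd)*1000,1))
```

```text
[[622.9 -60.1  22.5]
 [622.3 -76.6  22.5]
 [623.4 -43.8  22.5]
 [622.2 -82.2  22.5]
 [623.5 -39.6  22.5]]
yaw -1.9539810624078213
tab px (7, 10, 46, 22) ((29.5, 20.5), (21.0, 45.0), 90.0)
pocketrim [625.5 -76.7  22.4]
bridge [569.9 -82.6  50.6]
base [622.2 -95.5  10.9]
```

Run:
```python
from h import *
delta((.6232,-.0596,.066),178.2)
```

```text
clock 7.07 p [618.5 -63.7 148.3] tilt [-0.  0.] ang 178.47 w 13.5 F [0.6 0.2 0.8] -> shift [-4.6  4.2 82.3] turn 0.004708110123045646
```

>>> carry_out([
  [-2,2,8,0,1],
  [-4,3.5,22,0,1],
  [-4.6,4.2,40,0.005,1],
  [-4.6,4.2,58,0.005,1],
  [-4.6,4.2,70,0.005,1],
  [-4.6,4.2,78,0.005,1],
  [-4.6,4.2,82,0.005,1],
  [-4.6,4.2,82,0.005,1],
  [-4.6,4.2,82,0.005,1],
  [-4.6,4.2,82,0.005,1],
])

```text
clock: 7.9
eef_pos: [0.624, -0.0598, 0.0672]
eef_rot: [[-0.999, 0.032, 0.002], [0.032, 0.999, -0.0], [-0.002, -0.0, -1.0]]
force: [-0.0, -0.1, -0.9]
width: 0.0134
```

Run:
```python
from h import *
delta((.6232,-.0596,.0495),178.2)
o,f=snap('wrist','w6')
cv2.imwrite('pics/w6z.png',f['frame'][120:320,200:440,::-1].repeat(3,0).repeat(3,1))
o,f=snap('scene','s6')
cv2.imwrite('pics/s6z.png',cv2.resize(f['frame'][140:240,250:390,::-1],None,fx=5,fy=5,interpolation=cv2.INTER_CUBIC))
```

```text
clock 7.9 p [624.  -59.8  67.2] tilt [ 1.6 -0.3] ang 178.18 w 13.4 F [-0.  -0.1 -0.9] -> shift [ 0.8  0.2 17.7] turn -0.0003998805832613361
```

View pics/w6z.png

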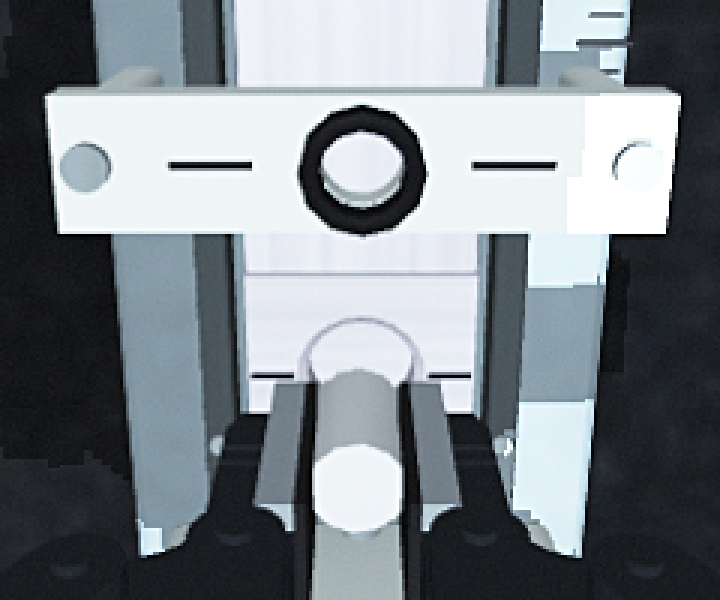

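View pics/s6z.png

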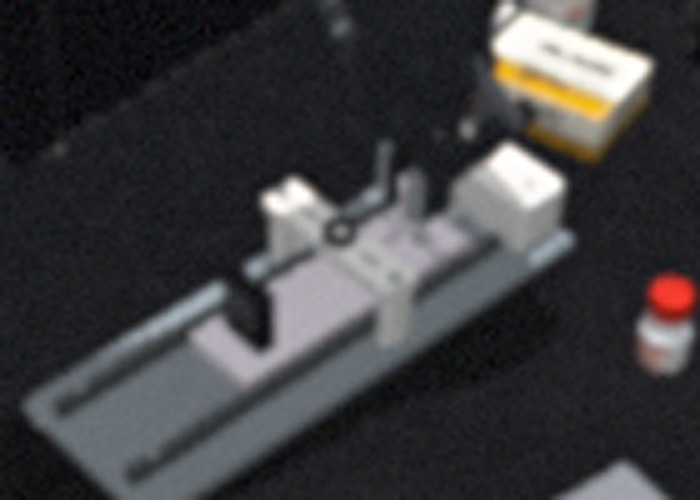

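The plug hangs over the pocket: the rim spans columns 301–424 and the index lines are at row 376 of the crop. Comparing the plug's axis with the pocket numerically:

Run:
```python
from h import *
o,f=load('w6')
print(np.round(plane(o,f,[(320.3,245.0)],.0225)*1000,1))
sub=f['frame'][255:305,295:345].min(2); m=(sub>235).astype(np.uint8)
k,l,st,c=cv2.connectedComponentsWithStats(m); i=1+np.argmax(st[1:,4]); p=c[i]+[295,255]
print('plug',st[i],p,np.round(plane(o,f,[p],o['eef_pos'][2]-.009)[0]*1000,1),o['eef_pos']*1000)
# foot front-edge point: 
print('foot near edge',np.round(plane(o,f,[(318.9,120+371/3)],o['eef_pos'][2]-.035)[0]*1000,1))
```

```text
[[622.9 -60.   22.5]]
plug [ 10  14  28  28 672] [318.50595238 282.42559524] [623.5 -61.   58.2] [623.9591213  -59.84441671  67.22483798]
foot near edge [617.1 -60.6  32.2]
```

>>> carry_out([
  [0.5,0.3,0,0,1],
  [1,0.6,2,0,1],
  [1,0.6,5,0,1],
  [1,0.6,8,0,1],
  [1,0.6,11,0,1],
  [1,0.6,14,0,1],
  [1,0.6,16,0,1],
  [1,0.6,17.5,0,1],
  [1,0.6,17.5,0,1],
  [1,0.6,17.5,0,1],
])

```text
clock: 8.83
eef_pos: [0.6223, -0.0591, 0.0487]
eef_rot: [[-0.999, 0.032, -0.0], [0.032, 0.999, -0.0], [0.0, -0.0, -1.0]]
force: [0.2, -0.9, -0.5]
width: 0.0133
```

Run:
```python
from h import *
delta((.6232,-.0596,.0495),178.2)
o,f=snap('wrist','w7')
cv2.imwrite('pics/w7z.png',f['frame'][120:320,200:440,::-1].repeat(3,0).repeat(3,1))
```

```text
clock 8.83 p [622.3 -59.1  48.7] tilt [-0. -0.] ang 178.18 w 13.3 F [ 0.2 -0.9 -0.5] -> shift [-1.  -0.5 -0.8] turn -0.000361688708139653
```

View pics/w7z.png

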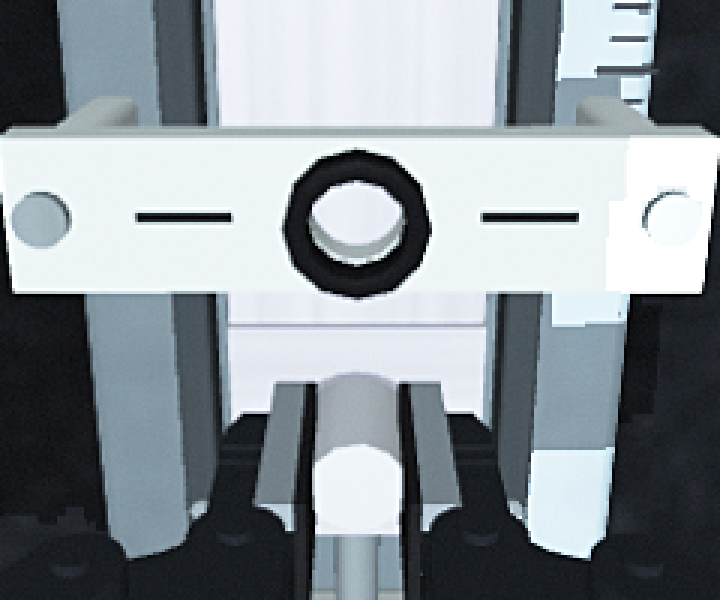

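No contact force, and the plug hasn't slipped in the grip, since its foot edge is still at row ~372. So it has gone into the pocket. Releasing and backing off.

>>> carry_out([
  [0,0,0,0,0.6],
  [0,0,0,0,0.4],
  [0,0,0,0,0.2],
  [0,0,0,0,0.2],
  [0,0,0,0,0.2],
  [0,0,0,0,0.2],
  [0,0,-5,0,0.2],
  [0,0,-15,0,0.2],
  [0,0,-28,0,0.2],
  [0,0,-42,0,0.2],
])

```text
clock: 9.72
eef_pos: [0.6221, -0.059, 0.0917]
eef_rot: [[-0.999, 0.032, -0.0], [0.032, 0.999, 0.0], [0.0, 0.0, -1.0]]
force: [-0.2, 0.5, 1.1]
width: 0.0345
```

>>> carry_out([
  [0,0,-10,0,0.2],
  [10,0,-25,0,0.2],
  [25,0,-35,0,0.2],
  [40,0,-40,0,0.2],
  [45,0,-40,0,0.2],
  [45,0,-40,0,0.2],
  [45,0,-40,0,0.2],
  [45,0,-40,0,0.2],
  [45,0,-40,0,0.2],
  [45,0,-40,0,0.2],
])

```text
clock: 10.55
eef_pos: [0.5776, -0.0576, 0.1303]
eef_rot: [[-0.999, 0.032, -0.0], [0.032, 0.999, 0.0], [0.0, 0.0, -1.0]]
force: [0.2, -1.4, -0.4]
width: 0.0341
```

Run:
```python
from h import *
delta((.6232,-.0596,.0495),178.2)
o,f=snap('wrist','w8')
cv2.imwrite('pics/w8z.png',f['frame'][60:320,200:440,::-1].repeat(2,0).repeat(3,1))
```

```text
clock 10.55 p [577.6 -57.6 130.3] tilt [-0.4  0.1] ang 178.18 w 34.1 F [ 0.2 -1.4 -0.4] -> shift [-45.7  -0.5  80.8] turn -0.0003073021107830625
```

View pics/w8.png

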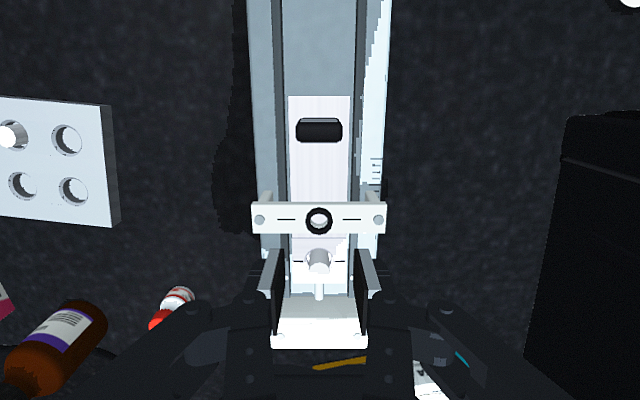

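The plug now stands in the carriage pocket, with its top at about (319,266) and the carriage at home. I'll measure the plug, tab and ring, and view a zoom.

Run:
```python
from h import *
o,f=load('w8'); im=f['frame'][:,:,::-1]
a=cv2.resize(im[235:285,285:355],None,fx=8,fy=8,interpolation=cv2.INTER_CUBIC)
b=cv2.resize(im[85:155,270:370],None,fx=5.6,fy=5.6,interpolation=cv2.INTER_CUBIC)
h=max(a.shape[0],b.shape[0]); 
cv2.imwrite('pics/w8a.png',a);cv2.imwrite('pics/w8b.png',b)
g=cv2.cvtColor(f['frame'],cv2.COLOR_RGB2GRAY)
sub=g[200:240,298:342]; m=(sub<90).astype(np.uint8); cs=max(cv2.findContours(m,cv2.RETR_EXTERNAL,cv2.CHAIN_APPROX_NONE)[0],key=len)
e=cv2.fitEllipse(cs); s=np.array(e[0])+[298,200]; print('ring',s,e[1], np.round(plane(o,f,[s],.058)[0]*1000,1))
```

```text
ring [318.7647171  220.70231628] (25.93017578125, 26.21529197692871) [573.4 -58.5  58. ]
```

View pics/w8a.png

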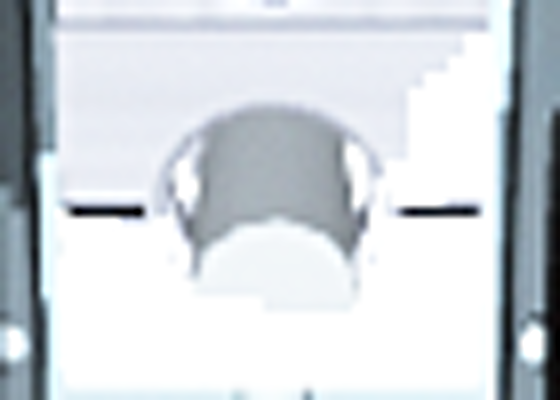

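View pics/w8b.png

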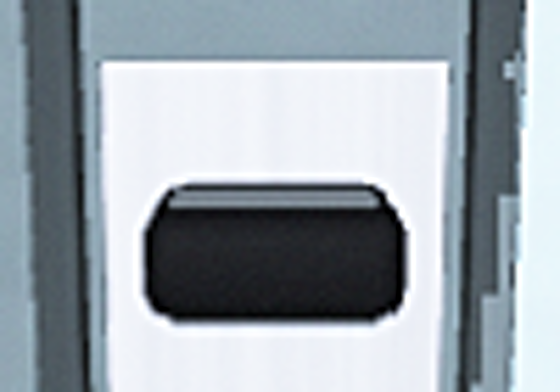

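The plug stands on the pocket floor, centred between the index marks. Checking the tab's prediction (105 mm back along the track) against the image:

Run:
```python
from h import *
o,f=load('w8')
print('pocket',np.round(plane(o,f,[(285+106/8-.4,0)] and [(285+(146+399)/2/8-.5,235+211/8-.4)],.0225)*1000,1))
for yaw in [-1.8]:
    c,s=np.cos(np.radians(yaw)),np.sin(np.radians(yaw)); R=np.array([[c,-s],[s,c]])
    tab=np.array([622.9,-60])+R@[-105,0]; print('tab pred',tab)
    for z in (57.5,22.5):
        P=[np.r_[tab+R@[dx,dy],z]/1000 for dx,dy in [(-6,-14),(-6,14),(6,14),(6,-14)]]
        q=proj(o,f,P); print(z,np.round((q-[270,85])*5.6,0).tolist())
# measured: top far edge row 322?, near 208 ; sides 145..407
pt=lambda x,y:(270+(x+.5)/5.6-.5,85+(y+.5)/5.6-.5)
print(np.round(plane(o,f,[pt(276,183),pt(276,208),pt(276,322),pt(145,250),pt(407,250)],.0575)*1000,1))
print('carr near corners',np.round(plane(o,f,[pt(100,62),pt(448,62)],.0225)*1000,1))
```

```text
pocket [[622.7 -60.1  22.5]]
tab pred [517.95181116 -56.7018703 ]
57.5 [[138.0, 206.0], [410.0, 206.0], [407.0, 323.0], [140.0, 323.0]]
22.5 [[158.0, 178.0], [389.0, 178.0], [387.0, 278.0], [160.0, 277.0]]
[[509.4 -56.5  57.5]
 [511.9 -56.5  57.5]
 [523.6 -56.9  57.5]
 [515.7 -70.2  57.5]
 [516.6 -43.1  57.5]]
carr near corners [[497.5 -77.   22.5]
 [498.8 -35.6  22.5]]
```

The prediction matches the picture. The tab is at (0.518,-0.0567), and the pocket to sight distance is about 49 mm. Next I turn 90° so the jaws lie along the track, with the camera on the −y side, and hover over the tab.

Run:
```python
from h import *
delta((.518,-.0567,.115),268.2)
```

```text
clock 10.6 p [577.5 -57.6 130.3] tilt [-0.5  0.2] ang 178.18 w 34.5 F [ 0.  -0.6  0.8] -> shift [59.5 -1.  15.3] turn -1.5711441901393162
```

>>> carry_out([
  [6,0,0,-0.12,0.2],
  [15,0,0,-0.24,0.2],
  [25,0,0,-0.36,0.2],
  [35,0,2,-0.48,0.2],
  [45,-1,5,-0.6,0.2],
  [53,-1,8,-0.72,0.2],
  [58,-1,11,-0.84,0.2],
  [59.5,-1,14,-0.96,0.2],
  [59.5,-1,15,-1.08,0.2],
  [59.5,-1,15,-1.2,0.2],
])

```text
clock: 11.43
eef_pos: [0.5175, -0.0567, 0.1153]
eef_rot: [[-0.386, -0.922, -0.001], [-0.922, 0.386, 0.0], [0.0, 0.001, -1.0]]
force: [-0.3, -0.8, 0.1]
width: 0.0346
```

>>> carry_out([
  [0,0,0,-0.12,0.2],
  [0,0,0,-0.24,0.2],
  [0,0,0,-0.33,0.2],
  [0,0,0,-0.371,0.2],
  [0,0,0,-0.371,0.2],
  [0,0,0,-0.371,0.2],
  [0,0,0,-0.371,0.2],
  [0,0,0,-0.371,0.2],
  [0,0,0,-0.371,0.2],
  [0,0,0,-0.371,0.2],
])

```text
clock: 12.27
eef_pos: [0.5178, -0.0567, 0.1158]
eef_rot: [[-0.032, -0.999, 0.0], [-0.999, 0.032, -0.0], [0.0, -0.0, -1.0]]
force: [-0.1, -0.1, -0.0]
width: 0.0341
```

Run:
```python
from h import *
delta((.518,-.0567,.0515),268.2)
o,f=snap('wrist','w9')
```

```text
clock 12.27 p [517.8 -56.7 115.8] tilt [ 0. -0.] ang -91.83 w 34.1 F [-0.1 -0.1 -0. ] -> shift [-0.  -0.2 64.3] turn -0.000451114043087608
```

View pics/w9.png

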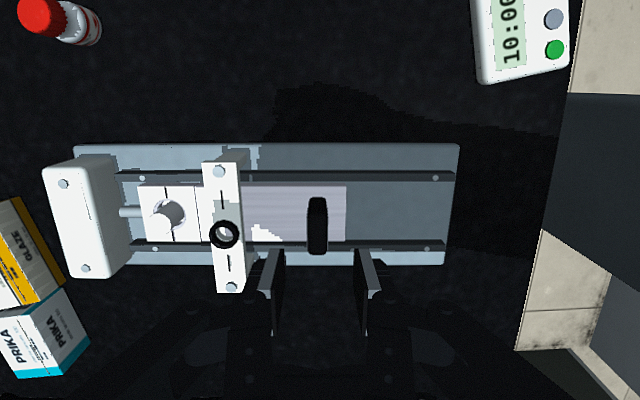

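Side view: the tab is at columns 307–328, between the fingers at about 275 and 365. The ring is at (224,234) and the plug at (165,215). I'll cross-check the track distance and the tab centre here.

Run:
```python
from h import *
o,f=load('w9'); g=cv2.cvtColor(f['frame'],cv2.COLOR_RGB2GRAY)
sub=g[212:256,203:245]; m=(sub<90).astype(np.uint8); cs=max(cv2.findContours(m,cv2.RETR_EXTERNAL,cv2.CHAIN_APPROX_NONE)[0],key=len)
e=cv2.fitEllipse(cs); s=np.array(e[0])+[203,212]; print('ring',s,e[1]); S=plane(o,f,[s],.058)[0]*1000; print(np.round(S,1))
sub=g[190:262,295:340]; m=(sub<45).astype(np.uint8); cs=max(cv2.findContours(m,0,1)[0],key=cv2.contourArea); print('tab',np.array(cv2.boundingRect(cs))+[295,190,0,0])
print(np.round(plane(o,f,[(308,235),(327.5,235)],.0575)*1000,1))
cv2.imwrite('pics/w9z.png',cv2.resize(f['frame'][145:295,120:345,::-1],None,fx=3.5,fy=3.5,interpolation=cv2.INTER_CUBIC))
```

```text
ring [221.59174156 235.69105339] (26.509164810180664, 38.095401763916016)
[575.1 -59.3  58. ]
tab [307 197  21  58]
[[523.3 -58.   57.5]
 [511.7 -57.7  57.5]]
```

View pics/w9z.png

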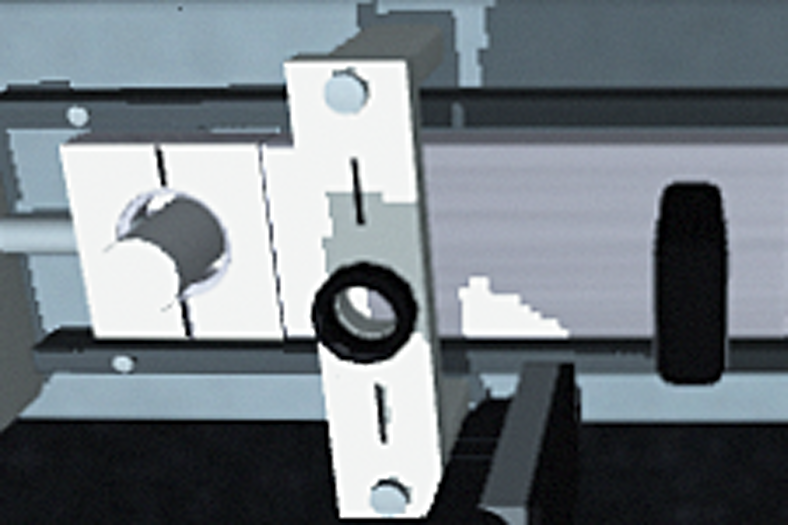

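Run:
```python
from h import *
o,f=load('w9'); pt=lambda x,y:(120+(x+.5)/3.5-.5,145+(y+.5)/3.5-.5)
ax=np.array([np.cos(np.radians(-1.8)),np.sin(np.radians(-1.8)),0])
for nm,q,z in [('pk',[pt(160,165),pt(187,318)],.0225),('bridge marks',[pt(358,190),pt(381,413)],.052),('ring',[pt(364,312)],.058)]:
    P=plane(o,f,q,z)*1000; print(nm,np.round(P,1).tolist(),'along',np.round(P@ax,1))
# w8, w5 bridge marks too
for n,q in [('w5',[(200+283/3-.3,120+96/3-.3),(200+475/3-.3,120+97/3-.3)]),('w8',[(286.5,219.5),(351,219)])]:
    o,f=load(n); P=plane(o,f,q,.052)*1000; print(n,np.round(P,1).tolist(),np.round(P@ax,1))
    
print(np.r_[622.8,-60,0]@ax, np.r_[573.7,-58.6,0]@ax)
```

```text
pk [[622.3, -77.1, 22.5], [622.9, -43.8, 22.5]] along [624.5 624. ]
bridge marks [[573.8, -80.5, 52.0], [575.2, -37.5, 52.0]] along [576.1 576.1]
ring [[573.7, -60.5, 58.0]] along [575.3]
w5 [[574.2, -80.0, 52.0], [575.6, -37.4, 52.0]] [576.5 576.5]
w8 [[574.4, -79.6, 52.0], [575.3, -37.5, 52.0]] [576.6 576.2]
624.3773313404653 575.2575841637986
```

Consistent: a pull of about 48.4 mm is needed. Descending onto the tab.

>>> carry_out([
  [0,0,8,0,0.2],
  [0,0,20,0,0.2],
  [0,0,33,0,0.2],
  [0,0,46,0,0.2],
  [0,0,56,0,0.2],
  [0,0,62,0,0.2],
  [0,0,64,0,0.2],
  [0,0,64,0,0.2],
  [0,0,64,0,0.2],
  [0,0,64,0,0.2],
])

```text
clock: 13.15
eef_pos: [0.5183, -0.0568, 0.0524]
eef_rot: [[-0.032, -0.999, 0.001], [-0.999, 0.032, -0.0], [0.0, -0.001, -1.0]]
force: [-0.7, -0.4, 0.5]
width: 0.0344
```

>>> carry_out([
  [0,0,0,0,0.4],
  [0,0,0,0,0.55],
  [0,0,0,0,0.7],
  [0,0,0,0,0.85],
  [0,0,0,0,1],
  [0,0,0,0,1],
  [0,0,0,0,1],
  [0,0,0,0,1],
  [0,0,0,0,1],
  [0,0,0,0,1],
])

```text
clock: 13.98
eef_pos: [0.5188, -0.0568, 0.0523]
eef_rot: [[-0.032, -1.0, 0.002], [-1.0, 0.032, -0.0], [0.0, -0.002, -1.0]]
force: [4.1, 0.8, 5.8]
width: 0.0109
```

Run:
```python
from h import *
a=np.radians(-1.8)
delta((.5177-.0484*np.cos(a),-.0567-.0484*np.sin(a),.0515),268.2)
o,f=snap('wrist','w10')
```

```text
clock 13.98 p [518.8 -56.8  52.3] tilt [ 2.1 -0.1] ang -91.81 w 10.9 F [4.1 0.8 5.8] -> shift [-0.1 49.5  0.7] turn -0.00011162278065590526
```

View pics/w10.png

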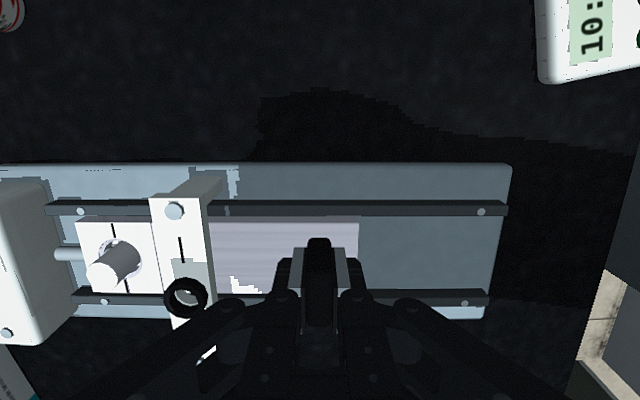

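The tab is gripped. Drawing the carriage gently along tool +y (toward the robot).

>>> carry_out([
  [0,1,0,0,1],
  [0,3,0,0,1],
  [0,7,0,0,1],
  [0,12,0,0,1],
  [0,17,0,0,1],
  [0,22,0,0,1],
  [0,27,0,0,1],
  [0,31,0,0,1],
  [0,34,0,0,1],
  [0,36,0,0,1],
])

```text
clock: 14.87
eef_pos: [0.4838, -0.0558, 0.0524]
eef_rot: [[-0.031, -0.999, 0.004], [-1.0, 0.031, 0.0], [-0.0, -0.004, -1.0]]
force: [8.9, 1.1, 1.3]
width: 0.0112
```

>>> carry_out([
  [0,2,0,0,1],
  [0,4,0,0,1],
  [0,6,0,0,1],
  [0,8,0,0,1],
  [0,10,0,0,1],
  [0,11,0,0,1],
  [0,12,0,0,1],
  [0,12.4,0,0,1],
  [0,12.4,0,0,1],
  [0,12.4,0,0,1],
])

```text
clock: 15.7
eef_pos: [0.472, -0.0554, 0.0524]
eef_rot: [[-0.031, -0.999, 0.005], [-1.0, 0.031, 0.0], [-0.0, -0.005, -1.0]]
force: [8.1, 0.9, 0.3]
width: 0.0112
```

Run:
```python
from h import *
a=np.radians(-1.8)
delta((.5177-.0484*np.cos(a),-.0567-.0484*np.sin(a),.0515),268.2)
o,f=snap('wrist','w11')
cv2.imwrite('pics/w11z.png',cv2.resize(f['frame'][145:345,40:340,::-1],None,fx=2.6,fy=2.6,interpolation=cv2.INTER_CUBIC))
o,f=snap('scene','s11')
cv2.imwrite('pics/s11z.png',cv2.resize(f['frame'][140:240,250:390,::-1],None,fx=5,fy=5,interpolation=cv2.INTER_CUBIC))
o,f=snap('top','t11')
cv2.imwrite('pics/t11z.png',cv2.resize(f['frame'][135:255,270:430,::-1],None,fx=5,fy=5,interpolation=cv2.INTER_CUBIC))
```

```text
clock 15.7 p [472.  -55.4  52.4] tilt [5.  0.2] ang -91.8 w 11.2 F [8.1 0.9 0.3] -> shift [-0.1  2.7  0.8] turn 3.669243334744635e-06
```

View pics/w11z.png

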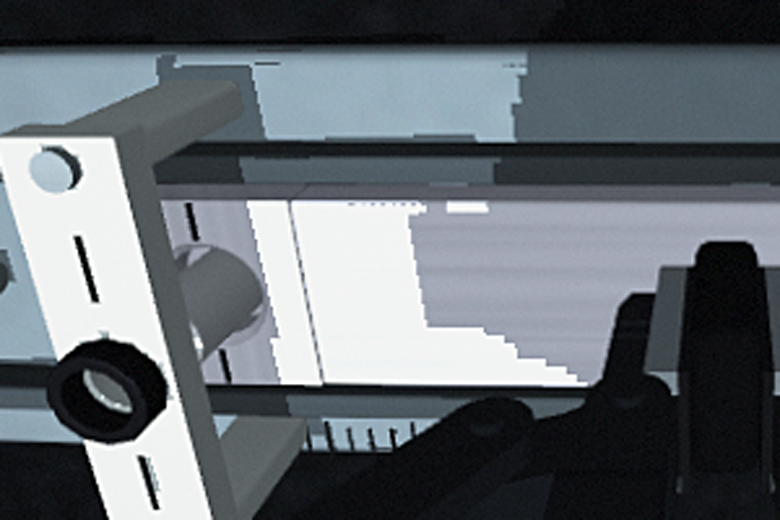

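View pics/s11z.png

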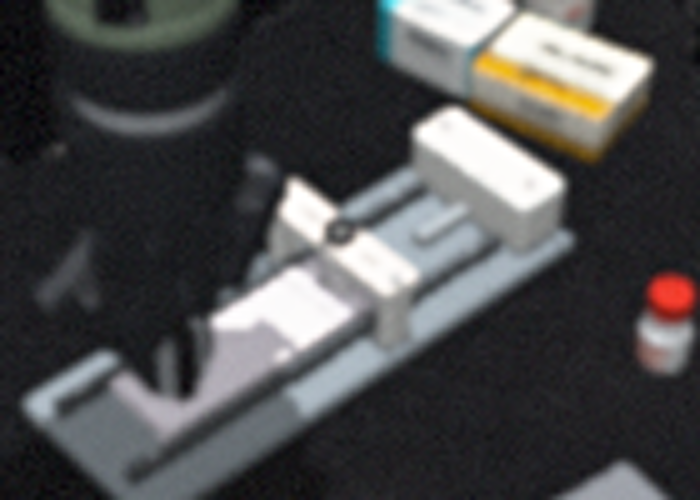

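View pics/t11z.png

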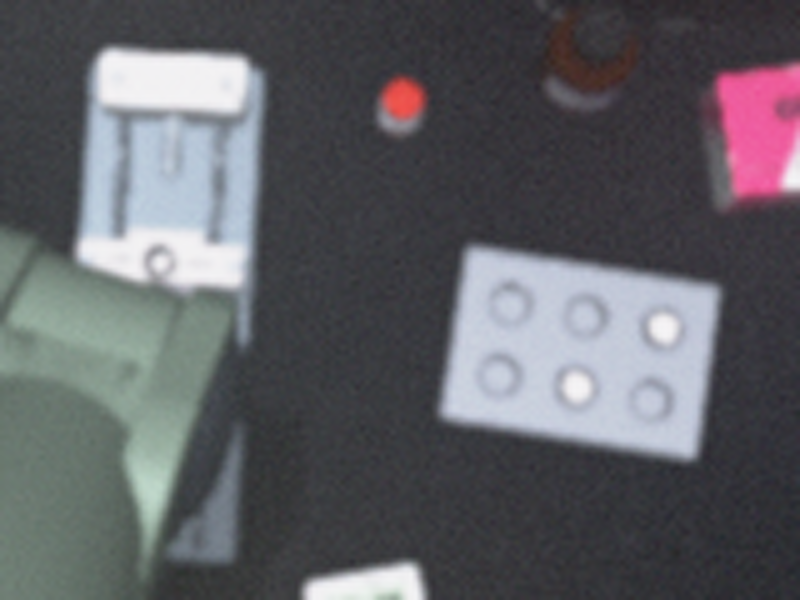

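The plug stands upright in the pocket and has arrived under the bridge. In the crop, its index marks are at (192,221)/(225,366), and the bridge marks are at (86,268)/(149,482). Computing the remaining offset:

Run:
```python
from h import *
o,f=load('w11'); pt=lambda x,y:(40+(x+.5)/2.6-.5,145+(y+.5)/2.6-.5)
ax=np.array([np.cos(np.radians(-1.8)),np.sin(np.radians(-1.8)),0])
for nm,q,z in [('pk',[pt(192,221),pt(225,366)],.0225),('bridge marks',[pt(87,268),pt(149,482)],.052),('ring',[pt(107,392)],.058)]:
    P=plane(o,f,q,z)*1000; print(nm,np.round(P,1).tolist(),'along',np.round(P@ax,1))
o,f=load('t11'); z=lambda x,y:(270+(x+.5)/5-.5,135+(y+.5)/5-.5)
print('top ring', np.round(plane(o,f,[z(160,263)],.058)*1000@ax,1))
```

```text
pk [[575.3, -75.5, 22.5], [576.5, -42.3, 22.5]] along [577.4 577.5]
bridge marks [[573.6, -80.6, 52.0], [575.0, -37.7, 52.0]] along [575.9 575.9]
ring [[571.6, -61.1, 58.0]] along [573.2]
top ring [574.7]
```

The pocket is 1.6 mm short of the sight line, and the pull distance gives the same figure. Trimming it by that amount.

>>> carry_out([
  [0,0.4,0,0,1],
  [0,0.8,0,0,1],
  [0,1.2,0,0,1],
  [0,1.7,0,0,1],
  [0,1.7,0,0,1],
  [0,1.7,0,0,1],
  [0,1.7,0,0,1],
  [0,1.7,0,0,1],
  [0,1.7,0,0,1],
  [0,1.7,0,0,1],
])

```text
clock: 16.68
eef_pos: [0.4704, -0.0553, 0.0524]
eef_rot: [[-0.031, -0.999, 0.005], [-1.0, 0.031, 0.0], [-0.0, -0.005, -1.0]]
force: [8.5, 1.3, 0.8]
width: 0.0111
```

Run:
```python
from h import *
from cell import ctrl
delta((.5177-.0484,-.0552,.0515),268.2)
o,f=snap('wrist','w12')
print(o['dq'])
cv2.imwrite('pics/w12z.png',cv2.resize(f['frame'][145:345,40:340,::-1],None,fx=2.6,fy=2.6,interpolation=cv2.INTER_CUBIC))
```

```text
clock 16.68 p [470.4 -55.3  52.4] tilt [5.2 0.2] ang -91.8 w 11.1 F [8.5 1.3 0.8] -> shift [-0.1  1.1  0.9] turn 7.876780323723486e-05
[ 0.03737334  0.06291235 -0.004072    0.02492866 -0.00640428  0.07723413]
```

View pics/w12z.png

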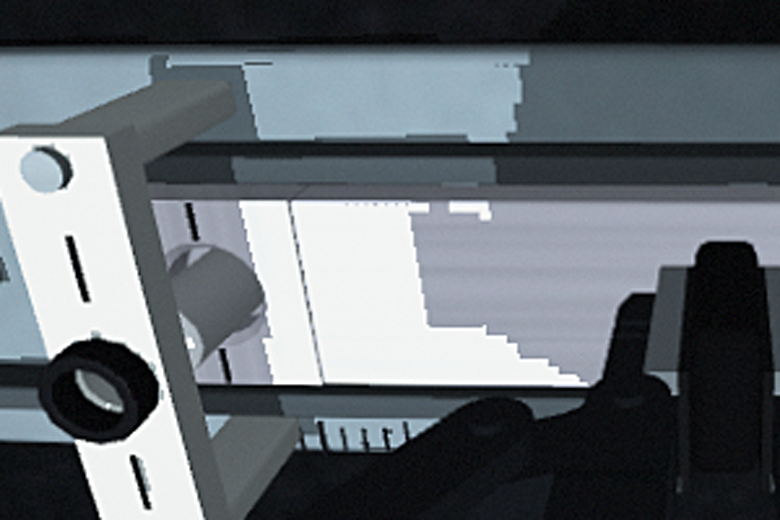

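The carriage followed the fingers and the bridge marks shifted by the expected amount. The plug is upright and the arm is still. The force of 8.5 N matches the spring's 8.8 N for a 48 mm pull. Handing in.

Run:
```python
from h import *
o,f=load('w12'); pt=lambda x,y:(40+(x+.5)/2.6-.5,145+(y+.5)/2.6-.5)
ax=np.array([np.cos(np.radians(-1.8)),np.sin(np.radians(-1.8)),0])
for nm,q,z in [('pk',[pt(192,221),pt(225,366)],.0225),('bridge',[pt(77,268),pt(141,482)],.052)]:
    print(nm,np.round(plane(o,f,q,z)*1000@ax,1))
from cell import ctrl
print(ctrl.hand_in())
```

```text
pk [575.8 576. ]
bridge [576.1 575.8]
the job is handed in; nothing more can be done
None
```

The tall plug is standing in the carriage pocket under the sight hole, with the gripper still holding the tab. I handed the job in at about 16.7 s, and it reported no verdict.

I took the plug from the tray's far-left pocket, set it in the carriage at home and let go. I then gripped the tab with the jaws along the track and drew the carriage out about 48 mm.

**Final checks:**
- **Position:** the pocket's index marks are at 575.9 mm along the track and the bridge marks at 576.0 mm.
- **Hold:** the fingers are closed on the tab and the arm is still. The measured force along the track is 8.5 N, against about 8.8 N expected from the spring.
- **Plug:** it stands upright in the pocket in the last wrist picture.
- **Bystanders:** the last top view shows the short plugs, vial and bottle where they were. The pot was hidden from that view, but nothing went near it.

**Small disagreements:**
- The sight ring's own centre reads 1–3 mm nearer the robot than the bridge marks, depending on the view. I used the bridge marks.
- The wrist camera reads about 1 mm off in y against the gripper.
- The first pull stopped 1.6 mm short because the arm gives slightly, so I trimmed it.

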